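# Load a tag roll on its counter stand and snap the retaining cap home

### The job

Load the roll stand: lift the new roll of paper tags by its ring wall, lower it over the spindle until it lies flat on the stand's round foot, then set the retaining cap on the split tip of the spindle and press it down until it clicks, and keep pressing past the click until it is fully home. Finish while still pressing the cap firmly down with the hand; do not let go of it or lift off at the end. Leave the stapler, the hand stamp and the round pin tin where they stand.

Things in the scene. Friction and masses are not known exactly. Their poses are not given: they have to be found in the camera images.
- stand: Roll stand, fixed on the worktop; origin on its vertical axis at worktop height, z up. Black round foot, 130 mm diameter, top face 10 mm above the worktop. On it a grey hub: 71 mm diameter from 10 to 24 mm height, then a cone narrowing to 44 mm diameter at 34 mm. Above that a thin spindle, 16 mm diameter (20 mm at its top), up to a flat shoulder at 62 mm, with the split snap head on it.
- stand_seat (a point): Centre of the spindle's flat shoulder, on the stand's axis 62 mm above the worktop. When the cap is fully home its underside rests on this shoulder.
- stand_tip (a point): Top of the split snap head (four sprung jaws), on the stand's axis 79 mm above the worktop. From the shoulder up: a 12 mm neck, a barb 18 mm in diameter at 6 to 6.6 mm above the shoulder, then a taper to a blunt 6 to 8 mm tip 17 mm above it. The jaws give way inward when the cap is pushed down with about 10 to 15 N.
- stand_guide (a point): Middle of the top edge of the black tear-off guide with a steel edge, on the stand's own -x side: 70 to 77 mm from the axis, 50 mm wide, 59 mm high. Keep the fingers clear of that side when placing the roll.
- roll: Roll of paper tags: white ring with a brown cardboard core, outer diameter 104 mm, bore 76 mm, wall 14 mm, 50 mm high, about 0.22 kg, lying flat, axis vertical; origin on its axis at its underside. Too wide to grip across: pinch the ring wall from above, one finger in the bore. The bore has 2.5 mm play all round the hub; the cone guides it on.
- roll_top (a point): Centre of the roll's upper end, 50 mm above its underside. On the stand, hub and cone fill the lower 24 mm of the bore, so let the fingers reach at most 24 mm below this level; in that depth a gap of 28 mm is free between bore and spindle.
- cap: Grey retaining cap, mouth down on the worktop, about 45 g; origin on its axis at its underside (rim and mouth both end there). Disc 88 mm in diameter, 16 mm high, with a round knob on top. Its 14.4 mm mouth is a lip 2.5 mm deep that snaps over the barb; above the lip the hollow is 25 mm wide. Home on the shoulder it clears the top of the roll by 2 mm.
- cap_knob (a point): Top centre of the cap's fluted grip knob (32 mm diameter), 40 mm above the cap's underside; straight sides from 20 to 38 mm. Set on the stand, the cap first rests on the jaws, underside about 10 mm above the shoulder; pressed, the resistance rises, then drops suddenly 6 to 3 mm above the shoulder (the click); about 2 mm more brings it home.
- stapler: Bystander: red desk stapler, 150 x 40 x 45 mm; origin at the centre of its underside.
- stamp: Bystander: hand stamp with a turned red handle, 24 x 44 x 70 mm; origin at the centre of its underside.
- pin_tin: Bystander: round cream pin tin, 90 mm diameter, 32 mm high; origin at the centre of its underside.

How it is judged (in metres and radians):
On the way, in this order (a step that is already met when the one before it is completed fails the run):
1. the roll lies flat on the stand's foot, round the hub (horizontal distance between roll and stand below 0.005 m and z of roll in the frame of stand below 0.0125 m and angle between roll's own z axis and vertical below 0.06 rad), for 0.2 s.
2. the cap has snapped over the barb (horizontal distance between cap and stand below 0.003 m and z of cap in the frame of stand_seat below 0.0025 m and angle between cap's own z axis and vertical below 0.06 rad), for 0.1 s.
At the end, for the whole second after the job is handed in: Roll flat on the stand's foot (within 2.5 mm in height, 5 mm of centre, 0.06 rad) and untouched; cap snapped on and fully home (within 1.2 mm of the shoulder, 3 mm of centre, 0.06 rad); the fingers still on the cap, pressing it onto the stand with over 4 N through the last second (all of step 1 and horizontal distance between cap and stand below 0.003 m and z of cap in the frame of stand_seat below 0.0012 m and angle between cap's own z axis and vertical below 0.06 rad and contact force between the fingers and cap above 3 N and contact force between cap and stand above 4 N and contact force between the fingers and roll below 0.1 N and linear speed of cap below 0.02 m/s); the arm keeps its last pose, push and grip.
It fails at once if the stapler, stamp or pin tin is pushed more than 30 mm or the stamp knocked over (distance of any of stapler, stamp, pin_tin from where it was at the start of the episode above 0.03 m or angle between stamp's own z axis and vertical above 0.8 rad).
It also fails if it takes over 64 s, if anything falls off the work surface, if the arm or the gripper's body presses on something with over 40 N, if the wrist force passes 120 N, or if a joint passes its speed limit or range.

### The arm

A 6-joint arm with a two-finger parallel gripper is mounted at the origin on a cart in front of the work surface, level with it; the furniture and walls round the work are solid. World frame = base frame: x ahead of the robot, y to its left, z up, the work surface at z = 0. Lengths are in mm, angles in rad, forces in N, time in s.
With the tool pointing down it reaches from about 275 to 725 mm from the base axis. Payload 5.6 kg.
Tool frame: the origin (TCP) lies at the centre of the arm's flange, where the gripper is bolted on; the fingertips stand 173 mm ahead of it and the grasp point (between the pads) lies 155 mm ahead of it (env.grip_depth is the distance from the TCP to the grasp point, in mm); z points along the fingers, y is the line along which they close (so a half turn about z gives the same grasp; the last joint's range is limited). The gripper opens to 85 mm and grips with 20 to 120 N. Pads are 22 mm wide; open, the fingers measure 114 mm over their backs; the gripper's body (76 mm by 85 mm) begins 54 mm behind the grasp point. The pads swing forward as they close: fully open they stand 13 mm farther back than shut.
Start: joints at [1.562, 0.255, 0.108, 0, -1.424, -0.285], TCP at [159.248, 526.435, 404.683] pointing down, gripper open.
Joint ranges: [-2.95, 2.95], [-1.21, 1.97], [-1.09, 1.5], [-2.87, 1.71], [-2.94, -0.07], [-3.05, 3.05]. Speed limits (rad/s): [2.57, 2.57, 3.14, 3.14, 3.14, 3.14].

### API

Orientations are given as a unit quaternion [x, y, z, w].
In Python, from plant import telemetry, imaging, order, env gives the robot as it stands.
- The arm moves only by the tool drive_effector, called after ">>>" by a JSON object that holds its "name" and its "arguments", one argument or row to a line. Schema: {"type":"object","properties":{"segments":{"type":"object","properties":{"motion":{"type":"array","items":{"type":"array","items":{"type":"number"},"minItems":5,"maxItems":5},"minItems":1,"maxItems":8}},"additionalProperties":false,"required":["motion"]},"squeeze":{"type":"number"},"only":{"type":"string"},"quiet":{"type":"boolean"},"lines":{"type":"string"}},"required":["segments"],"additionalProperties":false}. segments is an object whose key "motion" holds a list of rows, 1 to 8 of them, each of 5 numbers: the opening from 0.0 (shut) to 1.0 (fully open), then dx, dy, dz in mm, then a turn about the tool's z in rad; each row is the pose to reach, as a shift and turn from the pose commanded when the call began, along the tool's axes at that moment; what a row does not reach only later rows make up. A row lasts 1/10 s, in which the tool goes at most 50 mm and 0.15 rad, less where a joint would pass 70% of its speed; a pose out of reach is approached as far as the arm can. The fingers move at their own pace and stop on an object; squeeze is the grip in N (left out, the last holds). Time passes only in rows, so rows that do not move let the fingers close. The tool returns the time, the measured TCP pose, the force, the opening and the grip force at its end. only (a regular expression) keeps the lines of the reply that match it, lines (a string "A,B") keeps lines A to B, and quiet returns only ok. Input that does not fit is refused with a message, and nothing moves.
- telemetry.observe(): the state, without advancing time (a new reading comes with each control period).
- imaging.camera(name): name is "side" or "top"; returns a dict with "image" (400x640x3 uint8, blue, green, red), "K" (3x3 intrinsics, pixels), "D" ([k1, k2, p1, p2, k3] as OpenCV has them; the pictures are not rectified), "xyz" and "attitude" of the camera in the world. Camera axes: x right, y up, looking along -z (the intrinsics and any distortion apply to the point x, -y, -z); pixel columns grow to the right and rows downward; lengths in mm; the calibration is good to about 2 mm. A picture is of the moment at which its call begins. There is no depth.
- order.close_job(): hands the job in; it is judged then, once.
The state is a dict: "t": time; "q": joint angles; "joint_vel": joint speeds; "effort": joint torques, N m; "tcp_pos": TCP position; "ee_rot": TCP orientation; "contact_force": force on the tool from outside, world axes, zero at the start; "moment": the same for the moment, N m; "opening": opening from 0.0 (shut) to 1.0 (fully open); "grasp_force": force on a finger pad.
Only numpy, scipy, OpenCV 4.12 (cv2) and the standard library are available. Lean on these libraries where they do the work, as an engineer would, in place of code of your own. Each camera call takes 0.05 s, during which the arm holds its last target. There are 200 camera calls.

## Working session

There is one attempt and no reset: what is moved stays moved. The work goes in short steps, Python scripts to look and compute and a tool call to move; the robot and the scene stay as the last step left them, time stands still between calls to the robot, and variables do not carry over. Pictures are saved under pics/ and viewed, at most 10 in all, crops included, and the job is handed in when it is done.

```bash
mkdir -p pics; ls; python3 - <<'E'
from plant import telemetry, imaging, order, env
import cv2,numpy as np
np.set_printoptions(precision=4,suppress=True)
for n in("side","top"):
    c=imaging.camera(n); cv2.imwrite(f"pics/{n}0.png",c["image"]); print(n,c["K"],c["D"],c["xyz"],c["attitude"])
s=telemetry.observe(); print(s, env.grip_depth)
E
```

```text
pics
side [[378.7698   0.     320.583 ]
 [  0.     378.7698 195.1445]
 [  0.       0.       1.    ]] [-0.0738  0.      0.      0.      0.    ] [505.0539 952.465  481.5526] [-0.0193  0.5379  0.8418 -0.0401]
top [[369.2495   0.     316.8567]
 [  0.     369.2495 194.5044]
 [  0.       0.       1.    ]] [0.015 0.    0.    0.    0.   ] [ 497.0641   93.8846 1111.4219] [-0.0223  0.0181  0.7103 -0.7033]
{'t': 0.1, 'q': array([ 1.5616,  0.2557,  0.1071, -0.0004, -1.4239, -0.2846]), 'joint_vel': array([ 0.0002, -0.0033,  0.0041,  0.0011,  0.0012,  0.0004]), 'effort': array([ -0.0025, -38.7605,  23.8472,   5.3777,  -0.0038,  -0.    ]), 'tcp_pos': array([159.1562, 526.317 , 403.8917]), 'ee_rot': array([ 0.9892, -0.1464, -0.0001,  0.0008]), 'contact_force': array([ 0.4743, -0.2473,  0.014 ]), 'moment': array([-0.0455,  0.034 , -0.0055]), 'grasp_force': 0.0, 'opening': 1.00217643935555} 154.70000000000002
```

View pics/side0.png

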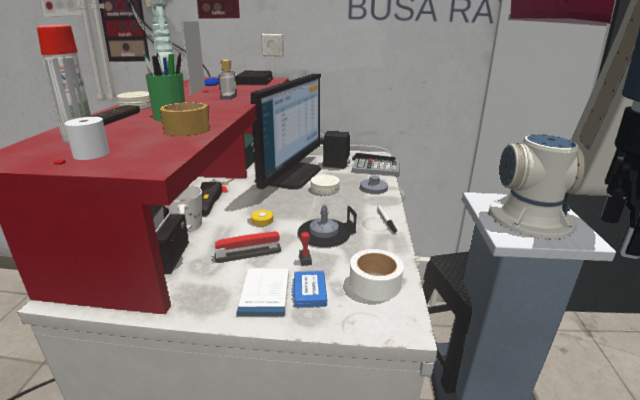

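View pics/top0.png

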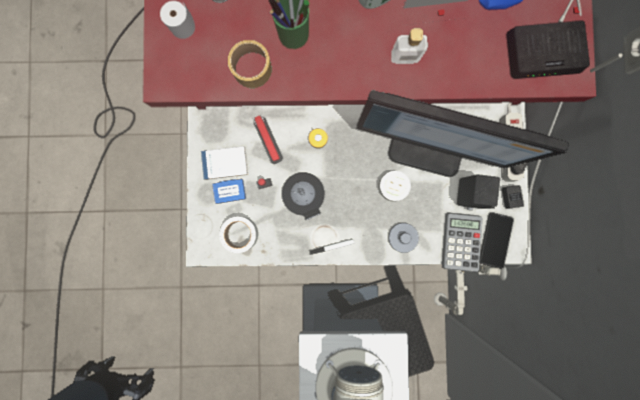

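Side view: roll at about (376,275), stand (325,225), cap (374,185), tin (325,184), stamp (305,250), stapler (247,246). Top view: roll (238,234), stand (303,194) with its guide at (313,212), cap (404,237), stamp (264,182).

```bash
cat > h.py <<'E'
import cv2,numpy as np
from scipy.spatial.transform import Rotation as R
from plant import telemetry, imaging
np.set_printoptions(precision=4,suppress=True)
def rays(c,px):
    u=cv2.undistortPoints(np.array(px,float).reshape(-1,1,2),np.array(c["K"]),np.array(c["D"])).reshape(-1,2)
    d=np.c_[u[:,0],-u[:,1],-np.ones(len(u))]
    return R.from_quat(c["attitude"]).apply(d)
def plane(c,px,z):
    d=rays(c,px); o=np.array(c["xyz"]); return o+d*((z-o[2])/d[:,2])[:,None]
def two(c1,p1,c2,p2):
    d1=rays(c1,[p1])[0];d2=rays(c2,[p2])[0];o1,o2=np.array(c1["xyz"]),np.array(c2["xyz"])
    t=np.linalg.lstsq(np.c_[d1,-d2],o2-o1,rcond=None)[0]
    a,b=o1+t[0]*d1,o2+t[1]*d2; return (a+b)/2,np.linalg.norm(a-b)
def project(c,P):
    p=R.from_quat(c["attitude"]).inv().apply(np.atleast_2d(P)-c["xyz"])*[1,-1,-1]
    return cv2.projectPoints(p,np.zeros(3),np.zeros(3),np.array(c["K"]),np.array(c["D"]))[0].reshape(-1,2)
def crops(items,name,w=64,s=4,cols=3):
    t=[]
    for img,(x,y) in items:
        t.append(cv2.resize(img[y-w//2:y+w//2,x-w//2:x+w//2],None,fx=s,fy=s,interpolation=cv2.INTER_CUBIC))
    cv2.imwrite(name,np.vstack([np.hstack(t[i:i+cols]) for i in range(0,len(t),cols)]))
def circ(P):  # least squares circle
    A=np.c_[2*P[:,:2],np.ones(len(P))]; s=np.linalg.lstsq(A,(P[:,:2]**2).sum(1),rcond=None)[0]
    return s[:2],np.sqrt(s[2]+s[0]**2+s[1]**2)
E
python3 - <<'E'
from h import *
S=imaging.camera("side");T=imaging.camera("top")
crops([(S["image"],(376,275)),(S["image"],(325,222)),(S["image"],(374,185)),(T["image"],(238,234)),(T["image"],(303,194)),(T["image"],(404,237))],"pics/c1.png")
def big(m,x,y,r=30):
    k=np.zeros_like(m);cv2.circle(k,(x,y),r,255,-1);m=cv2.bitwise_and(m,k)
    cs=cv2.findContours(m,cv2.RETR_CCOMP,cv2.CHAIN_APPROX_NONE)[0];return max(cs,key=cv2.contourArea)[:,0,:]
hT=cv2.cvtColor(T["image"],cv2.COLOR_BGR2HSV)
for z,(x,y) in((0,(303,194)),):
    m=cv2.inRange(hT,(0,0,0),(180,255,60));c=big(m,x,y);P=plane(T,c,10);print("foot",circ(P),len(P))
print(hT[190:198:4,285:325:3,2]); print(hT[237,385:425:2]); 
E
```

```text
Traceback (most recent call last):
ValueError: max() iterable argument is empty
```

View pics/c1.png

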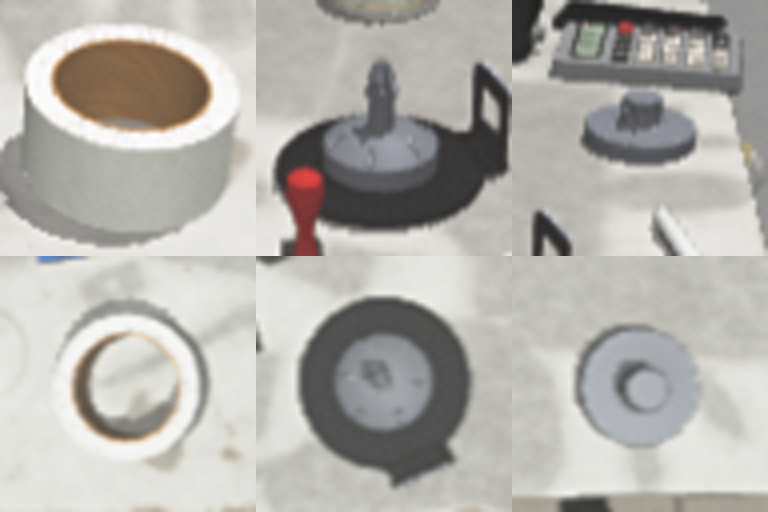

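The crops show the roll's brown bore edge cleanly in both views. The foot with its guide is at the lower right of the top view, the spindle tip is at about (356,206) in the side view, and the cap with its knob is visible in both. Next I'll fit the shapes.

```bash
cat > m.py <<'E'
from h import *
def hull(c,lo,hi,x,y,r,sp=cv2.COLOR_BGR2HSV):
    m=cv2.inRange(cv2.cvtColor(c["image"],sp),lo,hi);k=np.zeros_like(m);cv2.circle(k,(x,y),r,255,-1);m&=k
    n,l,st,_=cv2.connectedComponentsWithStats(m); i=1+np.argmax(st[1:,4])
    return cv2.convexHull(cv2.findNonZero((l==i).astype(np.uint8)))[:,0,:].astype(float), st[i]
E
python3 - <<'E'
from m import *
S=imaging.camera("side");T=imaging.camera("top")
for n,c,x,y in(("S",S,376,270),("T",T,238,234)):
    h,st=hull(c,(5,60,30),(25,255,255),x,y,30); e=cv2.fitEllipse(h.astype(np.float32)); print(n,"bore",e,st,circ(plane(c,h,50)))
for z in(0,10): pass
hT,st=hull(T,(0,0,0),(180,255,95),303,194,26); print("foot",st,circ(plane(T,hT,10)))
hh,st=hull(T,(100,0,100),(140,90,190),303,194,16); print("hub",st,circ(plane(T,hh,24)))
hc,st=hull(T,(100,25,60),(140,255,215),404,237,22); print("cap",st,circ(plane(T,hc,16)))
hs,st=hull(S,(100,25,30),(140,255,215),374,185,22); print("capS",st,hs[hs[:,1].argmin()])
hsv=cv2.cvtColor(T["image"],cv2.COLOR_BGR2HSV)
print(hsv[194,285:322:3].tolist());print(hsv[237,386:424:3].tolist())
g=cv2.cvtColor(T["image"],cv2.COLOR_BGR2GRAY);print(g[226:250,396:416])
# tip/knob two-view by eye
for n,p,q in(("tip",(325-32+381.5/4-64,222-32+62/4),(303-32+(373-256)/4,194-32+(368-256)/4)),("knobtop",(374-32+(641-512)/4,185-32+97/4),(404-32+(650-512)/4,237-32+(391-256)/4))):
    print(n,p,q,two(S,p,T,q))
E
```

```text
S bore ((376.4875793457031, 263.8739318847656), (22.570215225219727, 40.543392181396484), 97.1859359741211) [357 253  40  23 711] (array([445.672 , 329.5229]), np.float64(38.96002112437736))
T bore ((234.01327514648438, 241.80531311035156), (10.933853149414062, 19.606239318847656), 118.45053100585938) [225 237  19  11  37] (array([439.2219, 330.4649]), np.float64(32.57562204744242))
foot [283 173  41  46 916] (array([560.7777, 140.8529]), np.float64(63.93865240653827))
hub [290 181  25  25 468] (array([563.8289, 142.2887]), np.float64(36.191564075956585))Traceback (most recent call last):
  File "<stdin>", line 8, in <module>
  File "m.py", line 4, in hull
    n,l,st,_=cv2.connectedComponentsWithStats(m); i=1+np.argmax(st[1:,4])
                                                      ~~~~~~~~~^^^^^^^^^^
    return _wrapfunc(a, 'argmax', axis=axis, out=out, **kwds)
    return bound(*args, **kwds)
ValueError: attempt to get argmax of an empty sequence
```

```bash
cat > m.py <<'E'
from h import *
def hull(c,lo,hi,x,y,r):
    m=cv2.inRange(cv2.cvtColor(c["image"],cv2.COLOR_BGR2HSV),lo,hi);k=np.zeros_like(m);cv2.circle(k,(x,y),r,255,-1);m&=k
    return cv2.convexHull(cv2.findNonZero(m))[:,0,:].astype(float)
E
python3 - <<'E'
from m import *
S=imaging.camera("side");T=imaging.camera("top")
hsv=cv2.cvtColor(T["image"],cv2.COLOR_BGR2HSV)
print(hsv[194,285:322:3].tolist());print(hsv[237,386:424:3].tolist());print(hsv[234,218:258:2].tolist())
g=cv2.cvtColor(T["image"],cv2.COLOR_BGR2GRAY);print(g[228:248,397:416])
e={}
for n,c,x,y,r in(("S",S,376,268,27),("T",T,238,234,15)):
    h=hull(c,(3,40,30),(25,255,255),x,y,r); e[n]=cv2.fitEllipse(h.astype(np.float32)); print(n,"bore",e[n],len(h),circ(plane(c,h,50)))
print("roll top",two(S,e["S"][0],T,e["T"][0]))
hT=hull(T,(0,0,0),(180,255,110),303,194,25)
P=plane(T,hT,10); 
for _ in range(4):
    c,r=circ(P); d=np.abs(np.hypot(*(P[:,:2]-c).T)-r); P=P[d<max(2,np.median(d)*2)]
print("foot",c,r,len(P))
for n,p,q in(("tip",(325-32+381.5/4-64,222-32+62/4),(303-32+(373-256)/4,194-32+(368-256)/4)),("knobtop",(374-32+(641-512)/4,185-32+97/4),(404-32+(650-512)/4,237-32+(391-256)/4))):
    print(n,p,q,two(S,p,T,q))
E
```

```text
[[30, 3, 84], [45, 6, 83], [105, 12, 128], [103, 12, 149], [107, 14, 163], [108, 10, 133], [102, 9, 145], [103, 13, 172], [107, 14, 166], [111, 12, 148], [105, 5, 99], [15, 6, 82], [30, 6, 80]]
[[26, 8, 229], [103, 12, 153], [106, 15, 186], [102, 14, 184], [110, 7, 104], [108, 15, 174], [100, 12, 184], [109, 15, 185], [105, 15, 168], [106, 16, 178], [104, 16, 179], [26, 10, 184], [30, 10, 201]]
[[35, 7, 229], [15, 2, 242], [20, 3, 244], [16, 63, 167], [14, 63, 102], [23, 20, 170], [33, 10, 219], [30, 10, 210], [26, 10, 212], [27, 11, 218], [27, 12, 219], [30, 10, 221], [27, 10, 222], [30, 8, 223], [30, 6, 225], [39, 8, 225], [17, 39, 194], [15, 6, 239], [30, 1, 241], [30, 9, 146]]
[[175 176 174 173 174 172 173 172 171 170 172 171 172 172 172 173 169 164
  174]
 [175 175 174 174 174 174 174 172 170 170 170 170 170 172 171 171 172 170
  171]
 [175 174 171 167 168 166 166 163 167 169 169 170 170 171 171 171 171 174
  175]
 [174 169 150 135 131 129 124 126 142 158 166 169 168 169 170 170 170 173
  173]
 [174 154 128 115 108 100  94  97 113 137 152 161 167 169 169 171 172 171
  175]
 [170
[... 1206 characters left out ...]
11]]
S bore ((376.392333984375, 263.8481140136719), (23.193693161010742, 40.60561752319336), 97.08120727539062) 19 (array([445.8907, 329.3764]), np.float64(39.52062760702785))
T bore ((236.98977661132812, 234.5496368408203), (26.90428924560547, 27.87438201904297), 6.313144207000732) 20 (array([445.3305, 329.6266]), np.float64(39.13532615956764))
roll top (array([445.4321, 329.795 ,  49.0232]), np.float64(0.48052040609177404))
foot [564.1145 142.2967] 62.558560165546574 16
tip (324.375, 205.5) (300.25, 190.0) (array([566.1698, 145.929 ,  79.808 ]), np.float64(5.932465558747189))
knobtop (374.25, 177.25) (406.5, 238.75) (array([ 428.7905, -158.037 ,   35.5444]), np.float64(1.9936181994156106))
```

Measured so far: roll (445.5, 329.7) with its top at z ≈ 49, stand (564, 142), guide in direction about (-0.87, -0.5). I'll pinch the roll on its +x side, with tool y along world x.

```bash
cat >> h.py <<'E'
def go(x,y,z,a,s=None):   # target TCP and heading of tool x -> shift in tool axes (from measured pose)
    s=s or telemetry.observe(); r=R.from_quat(s["ee_rot"]); X=r.as_matrix()[:,0]
    d=r.inv().apply(np.array([x,y,z])-s["tcp_pos"]); print("t",s["t"],"go",d.round(2),"turn",round(float(np.arctan2(X[1],X[0])-a),4), "tilt",r.as_matrix()[:,2])
E
python3 -c "
from h import *
go(490.5,329.7,280,-np.pi/2)"
```

```text
t 0.4 go [374.04  92.33 124.6 ] turn 1.277 tilt [-0.0001 -0.0002 -1.    ]
```

>>> {"name": "drive_effector", "arguments": {
  "segments": {"motion": [[0.5, 374, 92.3, 124.6, 1.277], [0.5, 374, 92.3, 124.6, 1.277], [0.5, 374, 92.3, 124.6, 1.277], [0.5, 374, 92.3, 124.6, 1.277], [0.5, 374, 92.3, 124.6, 1.277], [0.5, 374, 92.3, 124.6, 1.277], [0.5, 374, 92.3, 124.6, 1.277], [0.5, 374, 92.3, 124.6, 1.277]]},
  "squeeze": 60
}}

```text
t: 1.2
tcp_pos: [488.0, 330.9, 281.1]
ee_rot: [0.732, -0.682, 0.0, -0.0]
contact_force: [-0.4, 1.2, 0.8]
opening: 0.503
grasp_force: 0.0
```

```bash
python3 -c "
from h import *
go(490.5,329.7,250,-np.pi/2)"
```

```text
t 1.2 go [ 1.42 -2.39 31.15] turn 0.071 tilt [ 0.0003  0.0004 -1.    ]
```

>>> {"name": "drive_effector", "arguments": {
  "segments": {"motion": [[0.5, 0, 0, 30, 0.077], [0.5, 0, 0, 30, 0.077], [0.5, 0, 0, 30, 0.077]]}
}}

```text
t: 1.5
tcp_pos: [486.4, 332.3, 251.8]
ee_rot: [0.708, -0.706, 0.0, 0.001]
contact_force: [0.6, 0.5, 0.4]
opening: 0.498
grasp_force: 0.0
```

```bash
python3 - <<'E'
from h import *
go(490.5,329.7,201,-np.pi/2)
S=imaging.camera("side");T=imaging.camera("top")
for c in(S,T): print(project(c,[[490,330,250-173],[490,330,50]]))
crops([(S["image"],(372,245)),(T["image"],(232,215))],"pics/c2.png",w=90,s=4,cols=2)
E
```

```text
t 1.5 go [ 2.54 -4.14 50.84] turn 0.0027 tilt [-0.0004 -0.0011 -1.    ]
[[354.4965 250.6484]
 [353.808  262.2097]]
[[234.7482 218.9673]
 [236.8961 218.8809]]
```

View pics/c2.png

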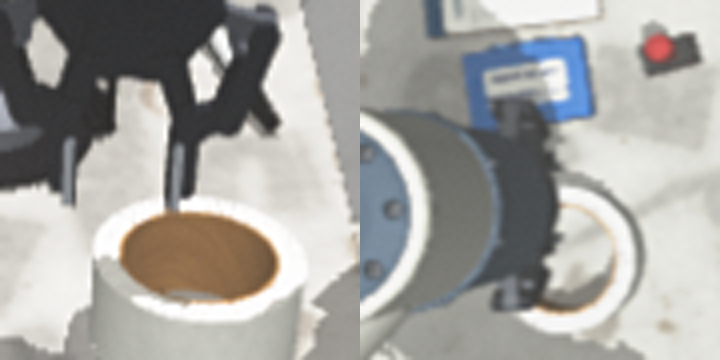

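The fingertips sit at about (344,251) and (370,252) in the side view, about 175 mm ahead of the TCP as stated, and the inner finger is over the bore. I'll correct sideways and then go down.

>>> {"name": "drive_effector", "arguments": {
  "segments": {"motion": [[0.5, 2.5, -4.1, 0, 0], [0.5, 2.5, -4.1, 15, 0], [0.5, 2.5, -4.1, 15, 0], [0.5, 2.5, -4.1, 15, 0]]}
}}

```text
t: 2.0
tcp_pos: [490.5, 329.9, 237.4]
ee_rot: [0.708, -0.707, 0.0, -0.0]
contact_force: [0.3, -0.1, -0.1]
opening: 0.499
grasp_force: 0.0
```

```bash
python3 - <<'E'
from h import *
go(490.5,329.7,204.5,-np.pi/2)
E
```

```text
t 2.0 go [ 0.24  0.04 32.85] turn 0.0012 tilt [ 0.0005  0.0002 -1.    ]
```

>>> {"name": "drive_effector", "arguments": {
  "segments": {"motion": [[0.5, 0, 0, 16, 0], [0.5, 0, 0, 33, 0], [0.5, 0, 0, 33, 0], [0.1, 0, 0, 33, 0], [0.1, 0, 0, 33, 0], [0.1, 0, 0, 33, 0], [0.1, 0, 0, 33, 0], [0, 0, 0, 33, 0]]},
  "squeeze": 50
}}

```text
t: 2.8
tcp_pos: [491.1, 330.1, 205.2]
ee_rot: [0.707, -0.707, 0.0, -0.001]
contact_force: [-1.2, 0.2, 6.1]
opening: 0.156
grasp_force: 48.0
```

>>> {"name": "drive_effector", "arguments": {
  "segments": {"motion": [[0, 0, 0, 0, 0], [0, 0, 0, 0, 0], [0, 0, 0, 0, 0], [0, 0, 0, 0, 0]]}
}}

```text
t: 3.2
tcp_pos: [491.1, 330.1, 205.2]
ee_rot: [0.707, -0.707, 0.0, -0.001]
contact_force: [-0.2, -0.1, 6.3]
opening: 0.156
grasp_force: 48.0
```

```bash
python3 -c "
from h import *
print(telemetry.observe())"
```

```text
{'t': 3.2, 'q': array([ 0.856 ,  0.4681, -0.1103,  0.0008, -0.9896, -0.8559]), 'joint_vel': array([-0.0004,  0.0007,  0.0002, -0.0008, -0.0005,  0.0014]), 'effort': array([ -0.2486, -43.2809,  18.4268,   3.9084,   0.2143,  -0.0219]), 'tcp_pos': array([491.0761, 330.0721, 205.1741]), 'ee_rot': array([ 0.7073, -0.7069,  0.0003, -0.0014]), 'contact_force': array([-0.2264, -0.0648,  6.2508]), 'moment': array([-0.0343,  0.2343,  0.0354]), 'grasp_force': 48.009052108973265, 'opening': 0.15561592488832227}
```

>>> {"name": "drive_effector", "arguments": {
  "segments": {"motion": [[0, 0, 0, -15, 0], [0, 0, 0, -50, 0], [0, 0, 0, -90, 0], [0, 0, 0, -100, 0], [0, 0, 0, -100, 0], [0, 0, 0, -100, 0]]}
}}

```text
t: 3.8
tcp_pos: [490.1, 329.3, 302.0]
ee_rot: [-0.707, 0.707, 0.0, -0.001]
contact_force: [0.4, 1.0, -2.6]
opening: 0.153
grasp_force: 47.8
```

```bash
python3 - <<'E'
from h import *
go(609.6,142.2,305,-np.pi/2)
E
```

```text
t 3.8 go [ 187.08 -119.59   -3.08] turn -0.0004 tilt [-0.0024 -0.0011 -1.    ]
```

>>> {"name": "drive_effector", "arguments": {
  "segments": {"motion": [[0, 40, -25, 0, 0], [0, 80, -51, 0, 0], [0, 120, -77, 0, 0], [0, 155, -99, 0, 0], [0, 180, -115, 0, 0], [0, 187, -119.6, 0, 0], [0, 187, -119.6, 0, 0], [0, 187, -119.6, 0, 0]]}
}}

```text
t: 4.6
tcp_pos: [609.7, 143.2, 302.2]
ee_rot: [0.707, -0.707, -0.001, 0.001]
contact_force: [-0.4, 0.1, -2.1]
opening: 0.159
grasp_force: 48.2
```

```bash
python3 - <<'E'
from h import *
from m import hull
go(609.6,142.2,305,-np.pi/2)
S=imaging.camera("side");T=imaging.camera("top")
print(project(S,[564,142,150]),project(T,[564,142,150]))
crops([(S["image"],(325,205)),(T["image"],(303,194))],"pics/c3.png",w=100,s=4,cols=2)
E
```

```text
t 4.6 go [ 0.99  0.08 -2.82] turn 0.0001 tilt [-0.0024 -0.0005 -1.    ]
[[324.6192 177.5092]] [[300.4414 190.0887]]
```

View pics/c3.png

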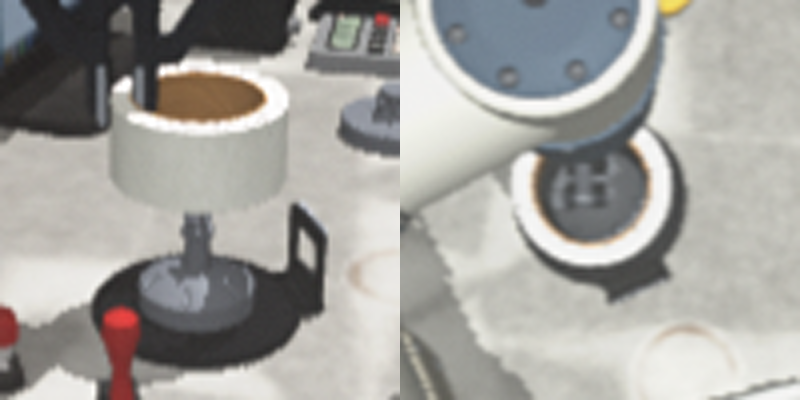

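```bash
python3 - <<'E'
from h import *
S=imaging.camera("side");T=imaging.camera("top")
print("stand axis in side z=79,24,10",project(S,[[564.1,142.3,z] for z in(79,24,10)])[:,0])
# bore edge in top: brown pixels, and white ring: radial profile along rays from centre
def edges(c,ctr,angs,r0,r1,f):
    g=c["image"].astype(np.float32);out=[]
    for a in angs:
        rr=np.arange(r0,r1,.1);xs=(ctr[0]+rr*np.cos(a)).astype(np.float32)[None];ys=(ctr[1]+rr*np.sin(a)).astype(np.float32)[None]
        v=cv2.remap(g,xs,ys,cv2.INTER_LINEAR)[0].mean(1); d=np.gradient(cv2.GaussianBlur(v[None],(11,1),3)[0]); i=np.argmin(d); out.append((xs[0,i],ys[0,i]))
    return np.array(out,float)
p=project(T,[564,142,148])[0]
for z in(145,148):
  E=edges(T,p,np.radians(np.arange(10,160,5)),17,27,None); P=plane(T,E,z)
  for _ in range(4):
    c,r=circ(P);d=np.abs(np.hypot(*(P[:,:2]-c).T)-r);P=P[d<max(.8,2*np.median(d))]
  print("outer ring top",z,c,r,len(P))
# fixed-radius fit
from scipy.optimize import least_squares
f=least_squares(lambda q:np.hypot(P[:,0]-q[0],P[:,1]-q[1])-52,c,loss="soft_l1");print("fixed r",f.x)
# side: left/right silhouettes of white wall below the top
g=cv2.cvtColor(S["image"],cv2.COLOR_BGR2GRAY).astype(float)
for y in range(190,202,3): print(y,g[y,296:312].astype(int),g[y,338:354].astype(int))
# tip & hub columns in side
for y in (209,212,215): print(y,g[y,314:336].astype(int))
E
```

```text
stand axis in side z=79,24,10 [324.1185 323.79   323.7088]
outer ring top 145 [564.667  141.9936] 52.31647229746359 28
outer ring top 148 [564.4571 141.8442] 52.15406971026177 28
fixed r [564.269  141.8344]
190 [185 187 188 190 191 188 154 146 152 157 163 167 168 169 171 173] [171 171 169 169 169 168 166 160 162 186 187 185 186 186 186 189]
193 [183 183 183 184 184 186 157 148 154 158 164 167 171 171 171 171] [175 172 171 171 170 168 165 160 170 188 192 191 193 190 190 191]
196 [184 184 182 185 186 189 162 150 153 159 163 166 170 172 172 172] [173 171 170 168 168 166 163 159 169 188 191 190 189 188 189 191]
199 [193 192 190 189 187 189 175 151 153 159 165 167 169 171 172 174] [174 172 172 170 168 166 162 158 174 185 188 190 189 193 190 191]
209 [190 188 189 194 197 197 182 115 105 117 115  90 113 130 187 193 192 194
 197 198 196 196]
212 [197 197 193 193 195 189 126  89  86  94 114  93  89 133 154 192 196 195
 194 195 198 198]
215 [197 196 197 194 194 196 190 114  88  87  88  89  85 128 187 193 191 190
 190 193 196 197]
```

Roll (564.3, 141.8) and stand (564.1, 142.3) agree in both views, and the roll hangs level. Lowering now.

>>> {"name": "drive_effector", "arguments": {
  "segments": {"motion": [[0, 0, 0, 20, 0], [0, 0, 0, 40, 0], [0, 0, 0, 55, 0], [0, 0, 0, 60, 0], [0, 0, 0, 65, 0], [0, 0, 0, 70, 0], [0, 0, 0, 70, 0]]}
}}

```text
t: 5.5
tcp_pos: [610.1, 142.8, 233.5]
ee_rot: [0.707, -0.707, -0.0, 0.0]
contact_force: [0.6, -0.7, -1.6]
opening: 0.157
grasp_force: 48.3
```

>>> {"name": "drive_effector", "arguments": {
  "segments": {"motion": [[0, 0, 0, 4, 0], [0, 0, 0, 8, 0], [0, 0, 0, 11, 0], [0, 0, 0, 13, 0], [0, 0, 0, 13, 0], [0, 0, 0, 13, 0]]}
}}

```text
t: 6.1
tcp_pos: [610.3, 142.7, 220.6]
ee_rot: [0.707, -0.707, 0.0, -0.0]
contact_force: [0.1, 1.0, -2.6]
opening: 0.155
grasp_force: 48.2
```

```bash
python3 -c "
from h import *
go(609.6,142.2,215,-np.pi/2)"
```

```text
t 6.1 go [0.47 0.66 5.62] turn 0.0001 tilt [ 0.0001 -0.     -1.    ]
```

>>> {"name": "drive_effector", "arguments": {
  "segments": {"motion": [[0, 0, 0, 3, 0], [0, 0, 0, 5, 0], [0, 0, 0, 6, 0], [0, 0, 0, 6, 0]]}
}}

```text
t: 6.5
tcp_pos: [610.2, 142.7, 215.2]
ee_rot: [0.707, -0.707, 0.0, -0.0]
contact_force: [-2.1, -0.4, 3.0]
opening: 0.156
grasp_force: 48.7
```

>>> {"name": "drive_effector", "arguments": {
  "segments": {"motion": [[0.18, 0, 0, 0, 0], [0.22, 0, 0, 0, 0], [0.25, 0, 0, 0, 0], [0.25, 0, 0, 0, 0], [0.25, 0, 0, 0, 0]]},
  "squeeze": 20
}}

```text
t: 7.0
tcp_pos: [610.2, 142.6, 214.4]
ee_rot: [-0.707, 0.707, 0.0, -0.0]
contact_force: [0.4, 0.5, 0.1]
opening: 0.251
grasp_force: 0.0
```

```bash
python3 - <<'E'
from h import *
S=imaging.camera("side");T=imaging.camera("top")
crops([(S["image"],(325,205)),(T["image"],(303,194))],"pics/c4.png",w=100,s=4,cols=2)
E
```

```text
(no output)
```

View pics/c4.png

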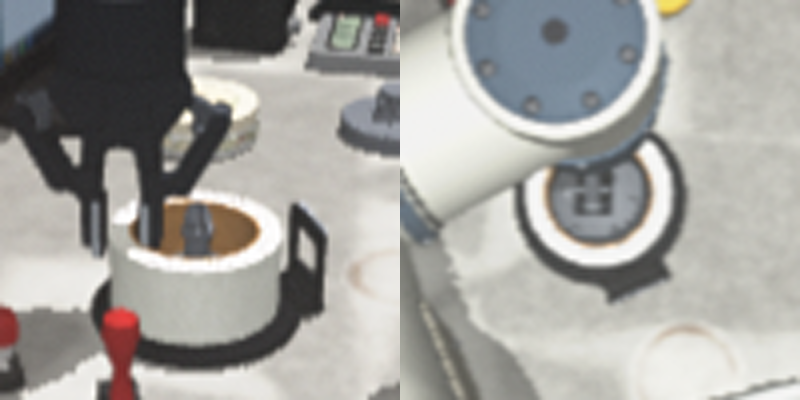

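The roll is seated level around the hub and the fingers are free of it. Next I lift off and measure the cap.

>>> {"name": "drive_effector", "arguments": {
  "segments": {"motion": [[0.25, 0, 0, -15, 0], [0.25, 0, 0, -40, 0], [0.25, 0, 0, -70, 0], [0.25, 0, 0, -90, 0], [0.6, 0, 0, -90, 0], [0.6, 0, 0, -90, 0]]}
}}

```text
t: 7.7
tcp_pos: [610.1, 142.7, 304.7]
ee_rot: [-0.707, 0.707, 0.0, 0.0]
contact_force: [-0.2, 0.8, -0.9]
opening: 0.582
grasp_force: 0.0
```

```bash
cat >> h.py <<'E'
def edges(c,ctr,angs,r0,r1,sign=1):   # subpixel strongest radial edge (sign=1: dark to bright outward)
    g=c["image"].astype(np.float32);rr=np.arange(r0,r1,.1);a=np.array(angs)[:,None]
    xs,ys=[(ctr[i]+rr*f(a)).astype(np.float32) for i,f in((0,np.cos),(1,np.sin))]
    v=cv2.GaussianBlur(cv2.remap(g,xs,ys,cv2.INTER_LINEAR).mean(2),(11,1),3); i=np.argmax(sign*np.gradient(v,axis=1),1);k=np.arange(len(a))
    return np.c_[xs[k,i],ys[k,i]].astype(float)
def rfit(P):
    for _ in range(6):
        c,r=circ(P);d=np.abs(np.hypot(*(P[:,:2]-c).T)-r);P=P[d<max(.8,2*np.median(d))]
    return c,r,len(P)
E
python3 - <<'E'
from h import *
S=imaging.camera("side");T=imaging.camera("top")
p=project(T,[429,-158,16])[0];print(p)
A=np.radians(np.arange(0,360,5))
print("disc",rfit(plane(T,edges(T,p,A,11,20),16)))
k=project(T,[429,-158,40])[0]
print("knob",rfit(plane(T,edges(T,k,np.radians(np.arange(90,270,5)),3.5,7.5,-1),40)),rfit(plane(T,edges(T,k,A,3.5,7.5,-1),40)))
ks=project(S,[429,-158,40])[0];print(ks)
g=cv2.cvtColor(S["image"],cv2.COLOR_BGR2GRAY)
print(g[172:204,374]); print(g[178:184,365:384]);print(g[188,354:396])
E
```

```text
[404.9194 237.9213]
disc (array([ 432.1451, -152.6036]), np.float64(46.167752599151164), 47)
knob (array([ 430.5533, -152.6262]), np.float64(13.23876317956559), 36) (array([ 430.6884, -154.0785]), np.float64(14.087930585547843), 54)
[374.6023 175.9365]
[106 107 138 175 154 149 137 104  87  94  98 101 100 126 155 155 153 138
 101  93  91 104 171 220 208 198 194 194 195 200 202 200]
[[193 194 200 199 133  94 102 124 137 137 139 142 131 117 142 219 221 219
  219]
 [175 169 170 163 107  95  87  86  99 104 103 103  91  88 121 194 197 203
  207]
 [149 151 149 147 102 111  89  79  89  87  84  90  87  80 104 153 162 178
  190]
 [149 147 145 142  93  94  88  86  89  94  92  91  87  84 112 148 150 151
  155]
 [149 148 141 122  81  86  91  88  87  98  92  95  91  91 124 145 150 150
  149]
 [150 152 146 100  87  91  97  91  88 101  95  93  96  99 133 142 151 152
  152]]
[188 188 187 188 187 123  81  74  77  80  90  99 116 125 132 140 147 142
 146 150 153 154 155 154 153 154 151 147 148 149 128 119  92 108 197 201
 198 199 199 198 198 199]
```

```bash
python3 - <<'E'
from h import *
from scipy.optimize import least_squares
S=imaging.camera("side");T=imaging.camera("top")
for ctr,rr,R0,z,sg,a in(((405,237.9),(11,20),44,16,1,(-10,120)),((405,237.9),(11,20),44,16,1,(0,360)),((407,239),(3.5,7.5),16,40,-1,(0,360))):
    E=edges(T,ctr,np.radians(np.arange(*a,5)),*rr,sg);P=plane(T,E,z)
    f=least_squares(lambda q:np.hypot(P[:,0]-q[0],P[:,1]-q[1])-q[2],[431,-153,R0],loss="soft_l1",f_scale=.5)
    print(a,z,f.x,np.abs(f.fun).mean())
    f=least_squares(lambda q:np.hypot(P[:,0]-q[0],P[:,1]-q[1])-R0,[431,-153],loss="soft_l1",f_scale=.5);print("  fixed",f.x)
print(project(S,[[431,-153.5,z] for z in(40,30,8,0)]),project(S,[432,-153.5,40]))
print("knob top two view",two(S,(373.9,176.2),T,project(T,[431,-153.5,40])[0]))
g=S["image"]
E
```

```text
(-10, 120) 16 [ 434.6219 -151.5515   48.5943] 0.5375893300685264
  fixed [ 430.3288 -154.3738]
(0, 360) 16 [ 431.9807 -152.2799   46.04  ] 0.6766811749916547
  fixed [ 431.0129 -153.3822]
(0, 360) 40 [ 429.751  -154.4441   14.2477] 2.524150630309632
  fixed [ 428.1044 -155.2672]
[[374.0182 176.4448]
 [373.7978 179.4071]
 [373.3167 185.8522]
 [373.143  188.1716]] [[373.6965 176.4307]]
knob top two view (array([ 431.2453, -153.3013,   40.8887]), np.float64(0.38061119826613704))
```

```bash
python3 -c "
from h import *
go(431,-153.7,260,-np.pi/2)"
```

```text
t 7.9 go [296.25 178.88  43.95] turn -0.0001 tilt [-0.002  -0.0008 -1.    ]
```

>>> {"name": "drive_effector", "arguments": {
  "segments": {"motion": [[0.6, 40, 24, 0, 0], [0.6, 80, 48, 0, 0], [0.6, 120, 72, 0, 0], [0.6, 160, 96, 10, 0], [0.6, 200, 121, 20, 0], [0.6, 240, 145, 30, 0], [0.6, 275, 166, 40, 0], [0.6, 296, 179, 44, 0]]}
}}

```text
t: 8.7
tcp_pos: [428.9, -155.1, 259.2]
ee_rot: [-0.707, 0.708, 0.001, -0.001]
contact_force: [0.4, -0.1, 0.1]
opening: 0.602
grasp_force: 0.0
```

>>> {"name": "drive_effector", "arguments": {
  "segments": {"motion": [[0.6, 0, 0, 0, 0], [0.6, 0, 0, 0, 0]]}
}}

```text
t: 8.9
tcp_pos: [431.0, -153.7, 260.3]
ee_rot: [-0.707, 0.708, 0.0, -0.0]
contact_force: [0.8, 0.1, 0.4]
opening: 0.601
grasp_force: 0.0
```

```bash
python3 - <<'E'
from h import *
go(431,-153.7,197.5,-np.pi/2)
S=imaging.camera("side");T=imaging.camera("top")
crops([(S["image"],(374,180)),(T["image"],(404,237))],"pics/c5.png",w=80,s=5,cols=2)
E
```

```text
t 8.9 go [-0.   -0.03 62.84] turn -0.0013 tilt [-0.0005 -0.0001 -1.    ]
```

View pics/c5.png

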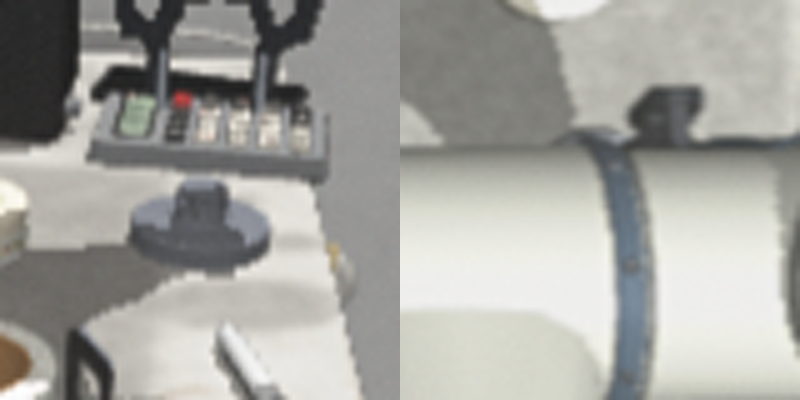

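The fingers straddle the knob in the side view (tips at crop columns 160 and 263, knob at 202). Descending.

>>> {"name": "drive_effector", "arguments": {
  "segments": {"motion": [[0.6, 0, 0, 20, 0], [0.6, 0, 0, 40, 0], [0.6, 0, 0, 55, 0], [0.6, 0, 0, 62, 0], [0.6, 0, 0, 62, 0], [0.3, 0, 0, 62, 0], [0.2, 0, 0, 62, 0], [0.1, 0, 0, 62, 0]]},
  "squeeze": 100
}}

```text
t: 9.8
tcp_pos: [431.8, -153.3, 199.9]
ee_rot: [0.707, -0.707, 0.001, -0.001]
contact_force: [-1.0, 1.3, 6.4]
opening: 0.331
grasp_force: 98.5
```

>>> {"name": "drive_effector", "arguments": {
  "segments": {"motion": [[0, 0, 0, 0, 0], [0, 0, 0, 0, 0], [0, 0, 0, 0, 0], [0, 0, 0, 0, 0]]}
}}

```text
t: 10.2
tcp_pos: [431.8, -153.3, 199.9]
ee_rot: [0.707, -0.707, 0.001, -0.001]
contact_force: [-1.1, 1.4, 6.6]
opening: 0.33
grasp_force: 98.5
```

```bash
python3 - <<'E'
from h import *
S=imaging.camera("side")
crops([(S["image"],(374,180))],"pics/c6.png",w=80,s=5,cols=2)
E
```

```text
(no output)
```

View pics/c6.png

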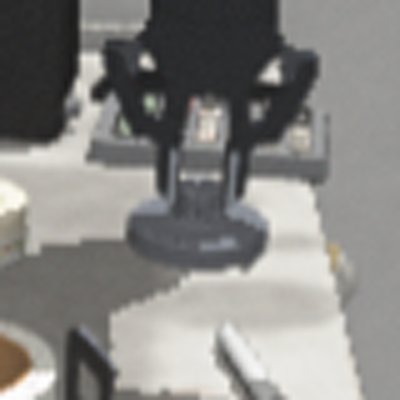

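>>> {"name": "drive_effector", "arguments": {
  "segments": {"motion": [[0, 0, 0, -15, 0], [0, 0, 0, -45, 0], [0, 0, 0, -80, 0], [0, 0, 0, -105, 0], [0, 0, 0, -112, 0], [0, 0, 0, -112, 0]]}
}}

```text
t: 10.85
tcp_pos: [431.4, -153.3, 311.7]
ee_rot: [-0.707, 0.707, -0.001, 0.001]
contact_force: [0.3, 0.8, -1.7]
opening: 0.334
grasp_force: 98.8
```

```bash
python3 - <<'E'
from h import *
go(564.1,142.3,312,-np.pi/2)
E
```

```text
t 10.85 go [-295.65 -132.68    0.19] turn -0.0001 tilt [ 0.0031  0.0002 -1.    ]
```

>>> {"name": "drive_effector", "arguments": {
  "segments": {"motion": [[0, -35, -16, 0, 0], [0, -75, -34, 0, 0], [0, -120, -54, 0, 0], [0, -165, -74, 0, 0], [0, -210, -94, 0, 0], [0, -250, -112, 0, 0], [0, -280, -126, 0, 0], [0, -295.6, -132.7, 0, 0]]}
}}

```text
t: 11.65
tcp_pos: [564.3, 144.7, 308.2]
ee_rot: [0.708, -0.706, -0.001, 0.001]
contact_force: [0.2, -0.6, -0.3]
opening: 0.329
grasp_force: 98.8
```

>>> {"name": "drive_effector", "arguments": {
  "segments": {"motion": [[0, 0, 0, 0, 0], [0, 0, 0, 0, 0], [0, 0, 0, 0, 0]]}
}}

```text
t: 11.95
tcp_pos: [563.5, 141.1, 310.3]
ee_rot: [-0.707, 0.707, 0.0, -0.0]
contact_force: [0.0, -0.1, 0.9]
opening: 0.33
grasp_force: 98.8
```

```bash
python3 - <<'E'
from h import *
go(564.1,142.3,312,-np.pi/2)
S=imaging.camera("side");T=imaging.camera("top")
s=telemetry.observe()["tcp_pos"]
print(project(S,[564.1,142.3,112]),project(T,[564.1,142.3,112]))
crops([(S["image"],(325,195)),(T["image"],(303,194))],"pics/c7.png",w=80,s=5,cols=2)
E
```

```text
t 11.95 go [-1.2  -0.63 -1.72] turn -0.0011 tilt [-0.0009 -0.0004 -1.    ]
[[324.3231 192.5008]] [[301.0385 191.0186]]
```

View pics/c7.png

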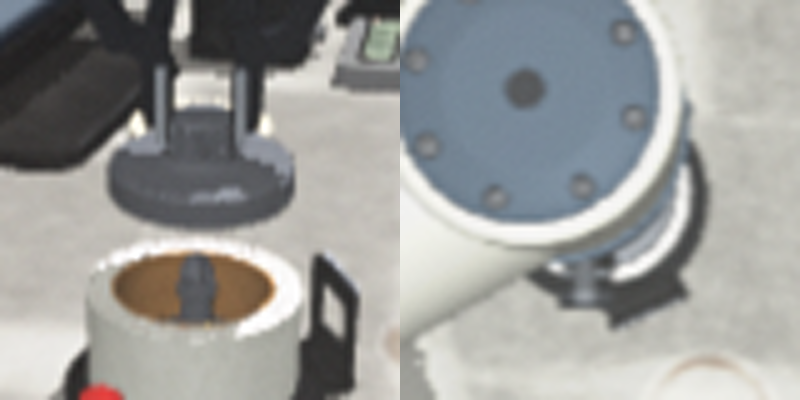

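```bash
python3 - <<'E'
from h import *
from scipy.optimize import least_squares
S=imaging.camera("side");T=imaging.camera("top");s=telemetry.observe();print(s["tcp_pos"])
def fit(c,E,z,r,x0):
    P=plane(c,E,z);f=least_squares(lambda q:np.hypot(P[:,0]-q[0],P[:,1]-q[1])-r,x0,loss="soft_l1",f_scale=.5)
    g=least_squares(lambda q:np.hypot(P[:,0]-q[0],P[:,1]-q[1])-q[2],[*x0,r],loss="soft_l1",f_scale=.5);return f.x,np.abs(f.fun).mean(),g.x
def ed(c,x,y,z,r,a,sg,w=8):  # edges along world-circle: sample normal to projected ring
    th=np.radians(np.arange(*a,4));g=c["image"].astype(np.float32);rr=np.arange(r-w,r+w,.3);out=[]
    for t in th:
        p=project(c,np.c_[x+rr*np.cos(t),y+rr*np.sin(t),np.full(len(rr),z)]).astype(np.float32)
        v=cv2.GaussianBlur(cv2.remap(g,p[None,:,0].copy(),p[None,:,1].copy(),cv2.INTER_LINEAR).mean(2),(15,1),4)[0];i=np.argmax(sg*np.gradient(v));out.append(p[i])
    return np.array(out,float)
z=s["tcp_pos"][2]-200
print("cap low rim side",fit(S,ed(S,562.5,142,z,44,(20,160),1),z,44,[562.5,142]))
S0=dict(S,image=cv2.imread("pics/side0.png"));T0=dict(T,image=cv2.imread("pics/top0.png"))
print("foot low rim side",fit(S0,ed(S0,564,142,0,65,(95,170),1),0,65,[564,142]),fit(S0,ed(S0,564,142,0,65,(10,50),1),0,65,[564,142]))
print("foot top rim T",fit(T0,ed(T0,564,142,10,65,(-90,180),1),10,65,[564,142]))
print("hub T",fit(T0,ed(T0,564,142,24,35.5,(0,360),-1,6),24,35.5,[564,142]))
print("hub S",fit(S0,ed(S0,564,142,10,35.5,(50,130),-1,5),10,35.5,[564,142]))
print("roll now T outer low",fit(S,ed(S,564,142,60,52,(20,160),-1,6),60,52,[564,142]))
g=cv2.cvtColor(S0["image"],cv2.COLOR_BGR2GRAY)
for y in(206,208,211,215,219):
    r=g[y,312:338].astype(float);d=np.gradient(r);print(y,r.astype(int))
print(project(S,[[564,142,z] for z in(79,75,70,60)]))
E
```

```text
[563.696  141.3951 310.8642]
cap low rim side (array([563.2082, 139.5038]), np.float64(0.7830087821887612), array([563.251 , 140.5545,  43.1351]))
foot low rim side (array([566.1017, 140.9976]), np.float64(0.6530485037061603), array([568.1143, 138.7919,  67.7402])) (array([564.6518, 144.2244]), np.float64(1.1921251017958703), array([-290.8834, -233.9154,  999.0598]))
foot top rim T (array([563.9953, 142.2056]), np.float64(0.5501398738003658), array([564.3164, 142.5357,  64.457 ]))
hub T (array([564.1193, 142.4653]), np.float64(0.39073460751609274), array([564.1067, 142.4706,  35.3588]))
hub S (array([563.503 , 142.1403]), np.float64(0.6746605366970087), array([563.8216, 144.9361,  32.9088]))
roll now T outer low (array([565.4006, 144.7784]), np.float64(1.2259705373939522), array([565.2434, 147.5298,  49.8895]))
206 [198 199 195 189 185 185 184 184 184 172 116 105 108 100 129 172 177 180
 182 185 187 188 188 185 183 183]
208 [193 189 185 183 183 183 186 186 180 124  99 110 107  89 108 134 178 183
 182 185 186 187 186 184 183 186]
211 [194 190 185 184 183 182 184 187 154  93  78  85 100  81  89 139 162 181
 183 184 182 183 185 187 187 186]
215 [189 189 186 187 186 185 186 185 180 109  83  86  85  85  82 123 180 185
 181 182 184 184 187 186 186 183]
219 [150 134 115 131 119 117 133 134 132  90  86  88  90  87  83 103 135 139
 141 119 122 120 144 150 164 169]
[[324.1702 205.    ]
 [324.1457 206.4949]
 [324.1152 208.3557]
 [324.0545 212.0511]]
```

Best estimates: stand axis (564.1, 142.4), and the cap sits at about TCP + (-1, -0.9). I'll centre on that and go down to just above contact, which is at TCP z ≈ 272.

```bash
python3 - <<'E'
from h import *
go(565.1,143.3,282,-np.pi/2)
S=imaging.camera("side");g=cv2.cvtColor(S["image"],cv2.COLOR_BGR2GRAY).astype(float)
for y in range(189,196,2): print(y,g[y,302:312].astype(int),g[y,338:350].astype(int))
print(telemetry.observe()["tcp_pos"],project(S,[[563,142,112],[563,142,120]]))
E
```

```text
t 12.15 go [-1.9  -1.4  28.86] turn -0.0011 tilt [ 0.0002  0.0002 -1.    ]
189 [185 183 185 182 112  87  87  89  88  88] [ 89  91  95 129 123 127 182 189 188 189 188 189]
191 [187 186 187 183 131  79  82  90  91  92] [ 91  89  90 104  89 106 183 192 190 189 187 185]
193 [187 189 190 188 135  81  74  77  82  86] [ 88  80  78  74  75 109 184 191 188 189 191 191]
195 [187 186 186 185 180 125  91  77  78  82] [ 79  79  79  82 106 167 190 191 189 188 189 190]
[563.7461 141.5916 310.8781] [[324.7985 192.47  ]
 [324.8508 189.3684]]
```

>>> {"name": "drive_effector", "arguments": {
  "segments": {"motion": [[0, -1.9, -1.1, 0, 0], [0, -1.9, -1.1, 10, 0], [0, -1.9, -1.1, 20, 0], [0, -1.9, -1.1, 28, 0], [0, -1.9, -1.1, 29, 0], [0, -1.9, -1.1, 29, 0]]}
}}

```text
t: 12.8
tcp_pos: [565.0, 144.1, 281.0]
ee_rot: [0.707, -0.707, -0.0, 0.001]
contact_force: [-0.5, -0.4, 0.4]
opening: 0.329
grasp_force: 98.8
```

>>> {"name": "drive_effector", "arguments": {
  "segments": {"motion": [[0, 0, 0, 3, 0], [0, 0, 0, 6, 0], [0, 0, 0, 8, 0], [0, 0, 0, 8, 0]]}
}}

```text
t: 13.2
tcp_pos: [564.9, 144.1, 273.2]
ee_rot: [-0.707, 0.707, 0.0, -0.0]
contact_force: [-0.5, 0.3, -1.3]
opening: 0.327
grasp_force: 98.8
```

```bash
python3 - <<'E'
from h import *
go(564.7,143.3,272,-np.pi/2); s=telemetry.observe();print(s["tcp_pos"],s["contact_force"],s["moment"])
E
```

```text
t 13.2 go [0.83 0.19 1.24] turn -0.0 tilt [-0.0005 -0.0001 -1.    ]
[564.8881 144.132  273.2446] [-0.4878  0.3037 -1.3081] [ 0.0124 -0.015   0.0641]
```

>>> {"name": "drive_effector", "arguments": {
  "segments": {"motion": [[0, 0.8, 0, 0, 0], [0, 0.8, 0, 1, 0], [0, 0.8, 0, 2, 0], [0, 0.8, 0, 2, 0]]}
}}

```text
t: 13.6
tcp_pos: [564.9, 143.4, 271.6]
ee_rot: [-0.707, 0.707, 0.0, -0.0]
contact_force: [-1.4, -0.0, 1.1]
opening: 0.326
grasp_force: 98.9
```

>>> {"name": "drive_effector", "arguments": {
  "segments": {"motion": [[0, 0, 0, 1, 0], [0, 0, 0, 2, 0], [0, 0, 0, 2, 0]]}
}}

```text
t: 13.9
tcp_pos: [565.0, 143.4, 270.5]
ee_rot: [0.707, -0.707, 0.0, -0.0]
contact_force: [-3.7, 0.2, 5.7]
opening: 0.328
grasp_force: 99.3
```

```bash
python3 - <<'E'
from h import *
s=telemetry.observe();print(s["tcp_pos"],s["contact_force"],s["moment"])
E
```

```text
[564.9521 143.4192 270.4702] [-3.7286  0.2146  5.7397] [ 0.2128  1.246  -0.0078]
```

Contact at TCP z ≈ 271, with a side force of -3.7 N in x, so I shift -x a little.

>>> {"name": "drive_effector", "arguments": {
  "segments": {"motion": [[0, 0, 1, 0, 0], [0, 0, 1.2, 0, 0]]}
}}

```text
t: 14.1
tcp_pos: [564.3, 143.5, 270.5]
ee_rot: [0.707, -0.707, 0.001, -0.001]
contact_force: [-0.6, 0.3, 5.9]
opening: 0.328
grasp_force: 99.2
```

```bash
python3 - <<'E'
from h import *
s=telemetry.observe();print(s["tcp_pos"],s["contact_force"],s["moment"])
E
```

```text
[564.2688 143.4667 270.5356] [-0.5908  0.2818  5.9046] [0.0462 0.0686 0.0106]
```

Centred: lateral force is near zero. Pressing.

>>> {"name": "drive_effector", "arguments": {
  "segments": {"motion": [[0, 0, 0, 1, 0], [0, 0, 0, 2, 0], [0, 0, 0, 3, 0], [0, 0, 0, 3, 0]]}
}}

```text
t: 14.5
tcp_pos: [564.4, 143.5, 268.8]
ee_rot: [0.707, -0.707, 0.001, -0.001]
contact_force: [-2.7, 0.4, 12.0]
opening: 0.33
grasp_force: 99.9
```

>>> {"name": "drive_effector", "arguments": {
  "segments": {"motion": [[0, 0, 0, 1, 0], [0, 0, 0, 2, 0], [0, 0, 0, 2, 0]]}
}}

```text
t: 14.8
tcp_pos: [563.9, 143.4, 264.1]
ee_rot: [-0.707, 0.707, 0.0, 0.0]
contact_force: [1.0, 0.8, -2.4]
opening: 0.329
grasp_force: 100.7
```

```bash
python3 - <<'E'
from h import *
s=telemetry.observe();print(s["tcp_pos"],s["contact_force"],s["moment"])
E
```

```text
[563.911  143.4031 264.0699] [ 1.011   0.7979 -2.3667] [ 0.1324 -0.6487  0.0549]
```

Click felt: the force dropped at TCP z ≈ 264. Pressing on until home.

>>> {"name": "drive_effector", "arguments": {
  "segments": {"motion": [[0, 0, 0, 1, 0], [0, 0, 0, 2, 0], [0, 0, 0, 3, 0], [0, 0, 0, 4, 0], [0, 0, 0, 4, 0]]}
}}

```text
t: 15.3
tcp_pos: [563.5, 143.2, 261.9]
ee_rot: [0.707, -0.707, 0.0, 0.0]
contact_force: [-4.9, 0.7, 9.6]
opening: 0.327
grasp_force: 102.4
```

>>> {"name": "drive_effector", "arguments": {
  "segments": {"motion": [[0, 0, 0, 1, 0], [0, 0, 0, 2, 0], [0, 0, 0, 2, 0]]}
}}

```text
t: 15.6
tcp_pos: [563.3, 143.2, 261.8]
ee_rot: [0.707, -0.707, 0.001, -0.0]
contact_force: [-9.7, -0.1, 19.7]
opening: 0.33
grasp_force: 103.5
```

```bash
python3 - <<'E'
from h import *
s=telemetry.observe();print(s["tcp_pos"],s["contact_force"],s["moment"])
E
```

```text
[563.3376 143.1801 261.8194] [-9.6966 -0.0526 19.6667] [-0.131   3.7617  0.0107]
```

>>> {"name": "drive_effector", "arguments": {
  "segments": {"motion": [[0, 0, 0.6, 0, 0], [0, 0, 1.2, 0, 0], [0, 0, 1.2, 0, 0]]}
}}

```text
t: 15.9
tcp_pos: [562.8, 143.2, 261.9]
ee_rot: [0.707, -0.707, 0.001, -0.001]
contact_force: [-6.5, -0.8, 18.0]
opening: 0.328
grasp_force: 103.4
```

```bash
python3 - <<'E'
from h import *
s=telemetry.observe();print(s["tcp_pos"],s["contact_force"],s["moment"],R.from_quat(s["ee_rot"]).as_matrix()[:,2])
S=imaging.camera("side")
crops([(S["image"],(325,215))],"pics/c8.png",w=80,s=6,cols=1)
E
```

```text
[562.8388 143.2128 261.8768] [-6.4773 -0.7877 18.0328] [-0.2285  2.3222 -0.0232] [ 0.0035 -0.0001 -1.    ]
```

View pics/c8.png

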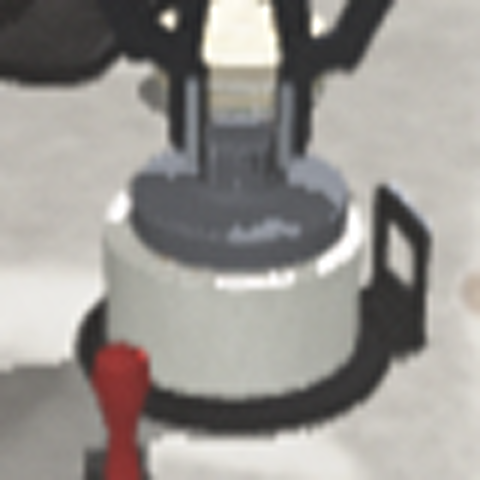

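```bash
python3 - <<'E'
from h import *
S=imaging.camera("side");g=cv2.cvtColor(S["image"],cv2.COLOR_BGR2GRAY).astype(float)
for y in range(202,217,2): print(y,g[y,303:315].astype(int),g[y,336:348].astype(int))
print(project(S,[[564.1,142.4,62],[564.1,142.4,78]]))
for z,x in((62,564.1),(78,564.1),(62,562),(78,562)):
    print(x,z,project(S,[[x+44*np.cos(t),142.4+44*np.sin(t),z] for t in np.linspace(0,2*np.pi,73)])[:,0].round(1)[[0,36]], [f(project(S,[[x+44*np.cos(t),142.4+44*np.sin(t),z] for t in np.linspace(0,2*np.pi,73)])[:,0]).round(2) for f in(np.min,np.max)])
# cap's lower front edge rows vs columns: tilt check
for x in range(312,340,3): print(x,g[206:228,x].astype(int))
E
```

```text
202 [191 188 190 189 187 182 165 150 150 147 149 148] [152 152 151 163 181 185 190 188 186 185 184 187]
204 [188 190 191 177 129  98  91  93  92  96 125  99] [151 153 152 150 152 155 182 193 193 190 189 188]
206 [194 194 199 154 101  90  91  90  92  92  92  92] [128 132 135 148 152 150 151 180 193 195 191 143]
208 [210 238 255 198 106  89  92  93  91  92  92  93] [ 91  91  92  98 130 146 126 163 187 188 185 108]
210 [240 255 249 157  82  85  94  94  93  92  92  90] [ 93  93  92  94 104 107 105 233 236 202 188  93]
212 [188 192 181 151  89  77  82  85  92  96  98  99] [ 96  94  90  85  84  77 133 255 255 221 193  95]
214 [182 179 182 181 154 100  80  81  84  85  89  89] [ 86  84  83  80  81 112 215 252 254 224 194  90]
216 [161 176 179 181 178 178 141 106  88  87  86  87] [ 84  83  86 119 201 255 255 250 203 180 186  82]
[[324.012  211.3884]
 [324.1091 205.4462]]
564.1 62 [305.9 342.3] [np.float64(305.77), np.float64(342.26)]
564.1 78 [305.9 342.5] [np.float64(305.73), np.float64(342.49)]
562 62 [306.8 343.1] [np.float64(306.63), np.float64(343.13)]
562 78 [306.7 343.4] [np.float64(30
[... 275 characters left out ...]
3 170 189 191 186
 186 185 186 187]
321 [ 95 103  99  96  93  94  93  96 101  97  92  90  89 101 149 225 242 191
 184 185 186 187]
324 [103 102 102  98  94  97 115 146 146 117  93  91  92  99 151 222 238 208
 185 182 183 185]
327 [ 92  95  96  97  93  94 116 147 143 112  91  90  89 101 148 231 245 193
 184 184 185 186]
330 [ 88  98  95  93  95 118 151 151 129  98  90  89  88 116 211 254 240 187
 179 178 180 180]
333 [ 94  90  93  93  91  95 123 146 117  91  87  87  89 141 229 246 208 178
 176 178 178 179]
336 [128  96  91  93  93  94  96  91  86  85  84  89 132 177 182 180 173 172
 171 173 174 173]
339 [148 130  98  91  94  94  85  80  80  83 119 223 255 250 204 170 165 167
 171 170 172 171]
```

Cap edges run from column 306 to 342.7, so x ≈ 563.4. The rim is level, the height stays at 261.9 (home), and the hand is pressing with about 18 N. Handing in.

```bash
python3 -c "
from plant import order
print(order.close_job())"
```

```text
the job is handed in; nothing more can be done
None
```

I seated the roll flat on the stand's foot, snapped the cap on and pressed it fully home, and handed the job in with the hand still pressing at about 18 N; no pass or fail verdict came back.

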